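Slide the straw box shut at the canteen till

ROBOT

A 6-joint arm with a two-finger parallel gripper is mounted at the origin on the work surface. World frame = base frame: x ahead of the robot, y to its left, z up, the work surface at z = 0. Lengths are in m, angles in rad, forces in N, time in s.
With the tool pointing down it reaches from about 0.3 to 0.875 m from the base axis. Payload 6.4 kg.
Tool frame: the origin (TCP) lies midway between the tips of the shut fingers; the grasp point (between the pads) lies 19 mm behind it; y points along the fingers, z is the direction in which the jaws open and shut, and the axes are right-handed (so a half turn about y gives the same grasp; the last joint's range is limited). The gripper opens to 88 mm and grips with 3 to 60 N. Pads are 18 mm wide; open, the fingers measure 123 mm over their backs; the gripper's body (75 mm by 187 mm) begins 45 mm behind the grasp point.
Start: joints at [-1.525, 0.181, 1.607, -0, 1.354, -0.206], TCP at [0.143, -0.557, 0.239] pointing down, gripper open.
Joint ranges: [-2.99, 2.99], [-0.89, 2.07], [0.3, 2.58], [-1.14, 4.28], [0, 2.63], [-3.12, 3.12]. Speed limits (rad/s): [2.57, 2.57, 3.01, 3.14, 3.14, 3.14].

INTERFACE

Orientations are given as [roll, pitch, yaw] about the fixed x, y, z axes, in that order (R = Rz(yaw) Ry(pitch) Rx(roll)).
In Python, from plant import r, vision, finder gives the robot as it stands. Calls block until the motion is done:
- r.reach(position, orientation): joint-space move of the TCP to a pose.
- r.move_linear(position, attitude=None, v=0.15): straight line of the TCP; attitude=None keeps the orientation; v is the mean speed in m/s.
- r.movej(angles): joint-space move.
- r.let_go() and r.close(f_grip=None): open the fingers fully, or close them until they stop; f_grip is the grip in N (None keeps the last).
- r.pause(seconds).
- r.inverse_kinematics(position, orientation): joint angles nearest the present ones, or None.
- vision.grab_frame(name): name is "scene" or "top" or "wrist"; returns a dict with "image" (420x560x3 uint8, blue, green, red), "camera_matrix" (3x3 intrinsics, pixels), "rvec" (rotation vector, rad) and "tvec" (3), from world to camera coordinates, as OpenCV has them. Camera axes: x right, y down, z forward; pixel columns grow to the right and rows downward; lengths in m; the calibration is good to about 2 mm. A picture is of the moment at which its call begins. There is no depth.
A pose or a line that the arm cannot do raises r.Unreachable and nothing moves.
- r.close_job(): hands the job in, once; it reports no verdict.
Trained networks look in the newest picture that a camera, given by its name, has taken for a name from the list of things; names that differ only in an ending like _2 or _b are one class to them, and where a whole thing is asked for, a point or a joint stands for the part that bears it (a point fixed in the world has none). Each returns a list of dicts, best first, with "p" (0 to 1); they miss things now and then, are a little off and sometimes report something else, mostly with a low value. They report only what shows in the picture. A call takes as long as a camera call. They do not tell look-alikes from the thing itself.
- finder.search_frame(query, camera): "extent" ([centre column, centre row, width, height] as shares, 0 to 1, of the picture: columns of its width, rows of its height, round what is visible of it).
Readings, each from a call of its own:
- r.current_time(): time.
- r.current_q(): joint angles.
- r.current_joint_velocities(): joint speeds.
- r.current_effort(): joint torques, N m.
- r.current_eef_pos(): TCP position.
- r.current_tool_rot(): TCP orientation.
- r.current_force(): force on the tool from outside, world axes, zero at the start.
- r.current_wrist_torque(): the same for the moment, N m.
- r.current_grip_width(): opening from 0.0 (shut) to 1.0 (fully open).
Only numpy, scipy, OpenCV 4.12 (cv2) and the standard library are available. Lean on these libraries where they do the work, as an engineer would, in place of code of your own. Each camera call takes 0.05 s, during which the arm holds its last target. There are 200 camera calls.

TASK

The yoghurt rush is over: slide the red lid of the straw box fully shut, pushing it over the small yellow ridge at the end until it snaps home. Leave the blue-lidded spoon box open as it is, and do not knock or shift the pink yoghurt bottle.

Things in the scene. Friction and masses are not known exactly. Their poses are not given: they have to be found in the camera images.
- straw_grip (a point): Centre of the white grip bar on the straw box's red lid, 68 mm up. Bar: 14 mm (x) by 50 (y) by 24 tall, from the lid's top at 56 mm to 80 mm; box side lips 37 mm to either side reach 62 mm. Its x axis: level, along the channel, the closing direction. Box: light wood, 200 x 90 x 62 mm, fixed to the counter, straws inside; when shut, the bar is over its middle. The lid only slides, cannot lift.
- straw_lid (a joint): How far the red lid is open (m): 0 = shut against the front stop; starts 0.06 to 0.11. To shut it, the bar travels this far along the point's +x. Friction about 1 N; from 17 mm open, a rib under the lid meets the sprung yellow ridge at the box's front end and needs about 8 N; once well past the ridge's crest (10 mm open) it snaps to within 4 mm of the stop by itself.
- spoon_grip (a point): The same point and axes on the grip bar of the spoon box: same sizes and build, but a blue lid and white spoons inside; also fixed to the counter. A bystander: this lid must stay as it is, partly open.
- yogurt: Pink yoghurt drink bottle with a white cap, 48 mm in diameter, 95 mm tall, standing loose between the boxes; origin at the centre of its underside, z up. A bystander, as are a small blue and white milk pack (100 mm tall) and a pudding cup, loose and farther out to the sides.
Not all that is in view belongs to the job. What is shaped like the part that bears straw_grip but green or orange is not meant.

How it is judged:
By the outcome, as a careful person would: the job done as asked, in the order asked, and still so for the second after the job is handed in, with the robot touching nothing.
It also fails if it takes over 30 s, if anything falls off the work surface, if the arm or the gripper's body presses on something with over 40 N, if the wrist force passes 120 N, or if a joint passes its speed limit or range.

## Working session

There is one attempt and no reset: what is moved stays moved. The work goes in short steps, each a Python script; the robot and the scene stay as the last script left them, time stands still between calls to the robot, and variables do not carry over. Pictures are saved under pics/ and viewed, about 8 in all and at most 12, crops included, and the job is handed in when it is done.

```bash
mkdir -p pics; python3 - <<'E'
from plant import r, vision, finder
import cv2
for n in ("top","scene"):
    f=vision.grab_frame(n); cv2.imwrite(f"pics/{n}0.png",f["image"])
    print(n,f["camera_matrix"].tolist(),f["rvec"],f["tvec"])
    for q in ("straw_grip","straw_lid","spoon_grip","yogurt"):
        print(q,[(round(d["p"],2),[round(e*s,1) for e,s in zip(d["extent"],(560,420,560,420))]) for d in finder.search_frame(q,n)[:3]])
print(r.current_tool_rot(),r.current_time())
E
```

```text
top [[379.7577126459715, 0.0, 279.9916755977907], [0.0, 379.7577126459715, 213.0584679338986], [0.0, 0.0, 1.0]] [ 2.13571965 -2.1954737   0.07454196] [0.04039736 0.47290635 0.92101517]
straw_grip [(0.8, [174.8, 320.0, 37.1, 81.9]), (0.76, [278.4, 225.2, 49.5, 88.9]), (0.67, [200.0, 205.0, 38.1, 77.7])]
straw_lid [(0.91, [198.6, 201.0, 33.5, 84.5]), (0.63, [278.8, 222.6, 48.8, 86.7])]
spoon_grip [(0.65, [379.2, 185.0, 57.5, 81.1]), (0.59, [201.8, 205.8, 35.3, 80.9])]
yogurt [(0.76, [288.6, 136.3, 22.7, 20.0])]
scene [[510.6505157979998, 0.0, 275.3881858063595], [0.0, 510.6505157979998, 215.295431716789], [0.0, 0.0, 1.0]] [ 2.42885114  1.00350768 -0.29974634] [-0.34498818 -0.22250259  1.39675594]
straw_grip [(0.78, [281.6, 110.7, 63.2, 54.3]), (0.6, [274.8, 217.9, 87.9, 55.7])]
straw_lid [(0.92, [343.9, 185.1, 80.4, 64.3]), (0.9, [274.9, 217.1, 83.8, 54.3]), (0.62, [281.1, 113.1, 64.4, 56.7])]
spoon_grip [(0.68, [220.5, 315.5, 73.9, 93.8])]
yogurt [(0.73, [335.6, 287.2, 17.9, 34.3])]
[-1.57084877e+00  2.89909465e-05 -2.88983446e+00] 0.5
```

View pics/top0.png

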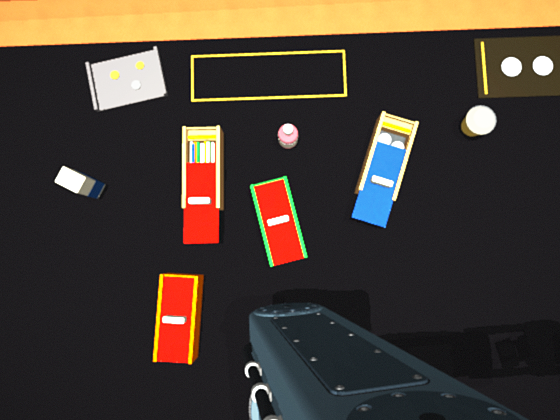

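View pics/scene0.png

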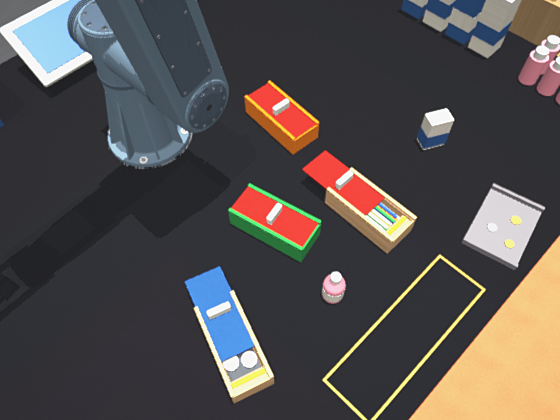

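The top view shows the straw box (light wood) at about x 182–222, y 125–208. Its white bar is at (199,201), the lid sticks out toward the robot down to row 243, and the yellow ridge is at the far end (row ~130). The red lids with green and orange frames are decoys. The bottle is at (288,136) and the spoon box at (385,170).

```bash
cat > h.py <<'E'
import numpy as np, cv2
from plant import r, vision, finder
def ray(f,uv):
    R=cv2.Rodrigues(np.array(f["rvec"]))[0]; C=-R.T@np.array(f["tvec"]).ravel()
    return C, R.T@np.linalg.inv(f["camera_matrix"])@np.array([*uv,1.])
def at(f,uv,z):
    C,d=ray(f,uv); return (C+d*(z-C[2])/d[2])[:2]
def blob(mask,box):
    x0,y0,x1,y1=box; m=np.zeros_like(mask); m[y0:y1,x0:x1]=mask[y0:y1,x0:x1]
    n,l,s,c=cv2.connectedComponentsWithStats(m); k=1+s[1:,4].argmax()
    return (l==k).astype(np.uint8),c[k]
def white(f): return (f["image"].min(2)>150).astype(np.uint8)
def red(f):
    i=f["image"].astype(int); return ((i[...,2]>120)&(i[...,:2].max(2)<70)).astype(np.uint8)
def rectat(f,m,z):
    ys,xs=np.nonzero(m); p=np.array([at(f,(x,y),z) for x,y in zip(xs,ys)],np.float32)
    return cv2.minAreaRect(p*1000)
E
python3 - <<'E'
from h import *
for n,bb,rb in (("top",(185,190,215,212),(178,160,222,250)),("scene",(332,166,358,192),(300,148,385,225))):
    f=vision.grab_frame(n)
    m,c=blob(white(f),bb); print(n,"bar",c,m.sum(),at(f,c,.08 if n=="top" else .074),"rect",rectat(f,m,.08))
    m,_=blob(red(f),rb); print(" lid",m.sum(),rectat(f,m,.056))
    if n=="top":
        for q,uv,z in (("boxfar L",(183,126),.062),("boxfar R",(220,126),.062),("bottle",(288,130),.095)): print(q,at(f,uv,z))
        cv2.imwrite("pics/c.png",cv2.resize(f["image"][110:255,150:320],None,fx=4,fy=4,interpolation=cv2.INTER_CUBIC))
E
```

```text
top bar [198.56953642 200.01986755] 151 [0.50473212 0.21632865] rect ((504.79290771484375, 216.49615478515625), (49.75260543823242, 14.180776596069336), 88.32974243164062)
 lid 2343 ((501.4769592285156, 217.33599853515625), (84.54010772705078, 195.07864379882812), 89.31040954589844)
boxfar L [0.69002179 0.25735239]
boxfar R [0.68696912 0.16683524]
bottle [0.66110822 0.0020588 ]
scene bar [345.24736842 177.67894737] 190 [0.50693378 0.21948616] rect ((509.6252746582031, 215.52523803710938), (67.45240783691406, 25.609718322753906), 86.38335418701172)
 lid 337 ((503.76220703125, 215.9113006591797), (86.3982925415039, 198.04290771484375), 89.19448852539062)
```

View pics/c.png

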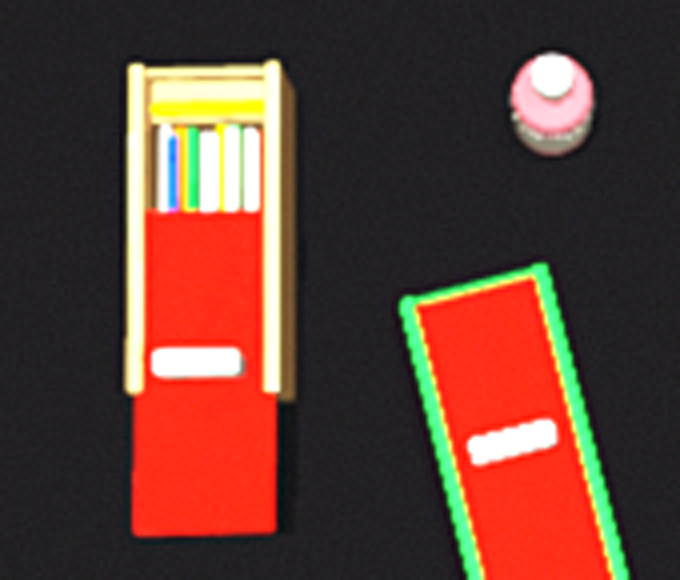

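```bash
python3 - <<'E'
from h import *
yaw=-0.025; u=np.array([np.cos(yaw),np.sin(yaw),0]); bar=np.array([.505,.2165,.064])
ok=None
for y in (yaw,yaw+np.pi,yaw-np.pi):
    q=r.inverse_kinematics(list(bar-.05*u),[-np.pi/2,0,y]); print(y,q)
    if q is not None and (ok is None or np.abs(np.array(q)-r.current_q()).max()<ok[0]): ok=(np.abs(np.array(q)-r.current_q()).max(),y)
o=[-np.pi/2,0,ok[1]]
r.close(20)
r.reach(list(bar-.05*u+[0,0,.14]),o)
r.move_linear(list(bar-.05*u),v=.12)
f0=np.array(r.current_force()); print("t",r.current_time(),"f0",f0)
s=-.05; contact=None
while s<.085:
    s+=.004 if s<.045 else .002
    r.move_linear(list(bar+s*u),v=.04)
    F=(np.array(r.current_force())-f0)@u
    print(round(s,3),round(F,1),end=" | ")
    if abs(F)>15 or r.current_time()>20: break
print("\n",r.current_eef_pos(),r.current_force(),r.current_time())
f=vision.grab_frame("top"); cv2.imwrite("pics/t2.png",f["image"])
f=vision.grab_frame("scene"); cv2.imwrite("pics/s2.png",cv2.resize(f["image"][90:300,200:480],None,fx=2.8,fy=2.8))
E
```

```text
-0.025 [ 0.2106394   0.26335718  1.90728706  0.          0.97094841 -1.33515693]
3.116592653589793 [ 2.10639399e-01  2.63357185e-01  1.90728706e+00 -4.44089210e-16
  9.70948407e-01  1.80643573e+00]
-3.166592653589793 [ 2.10639399e-01  2.63357185e-01  1.90728706e+00 -4.44089210e-16
  9.70948407e-01  1.80643573e+00]
t 6.15 f0 [-0.75889694  0.33538314 -0.18174608]
-0.046 1.1 | -0.042 0.5 | -0.038 0.5 | -0.034 0.3 | -0.03 0.8 | -0.026 0.7 | -0.022 1.0 | -0.018 0.8 | -0.014 1.1 | -0.01 0.6 | -0.006 1.1 | -0.002 1.1 | 0.002 0.8 | 0.006 0.4 | 0.01 1.2 | 0.014 1.2 | 0.018 0.2 | 0.022 0.3 | 0.026 0.4 | 0.03 0.5 | 0.034 0.9 | 0.038 0.6 | 0.042 0.9 | 0.046 1.6 | 0.048 0.8 | 0.05 0.5 | 0.052 -5.8 | 0.054 -8.2 | 0.056 -6.1 | 0.058 -3.9 | 0.06 0.6 | 0.062 0.7 | 0.064 1.5 | 0.066 1.4 | 0.068 -3.3 | 0.07 -11.1 | 0.072 -18.6 | 
 [0.5725477  0.21484603 0.06371555] [-19.41186486  -0.81676232  15.04205806] 15.4
```

View pics/s2.png

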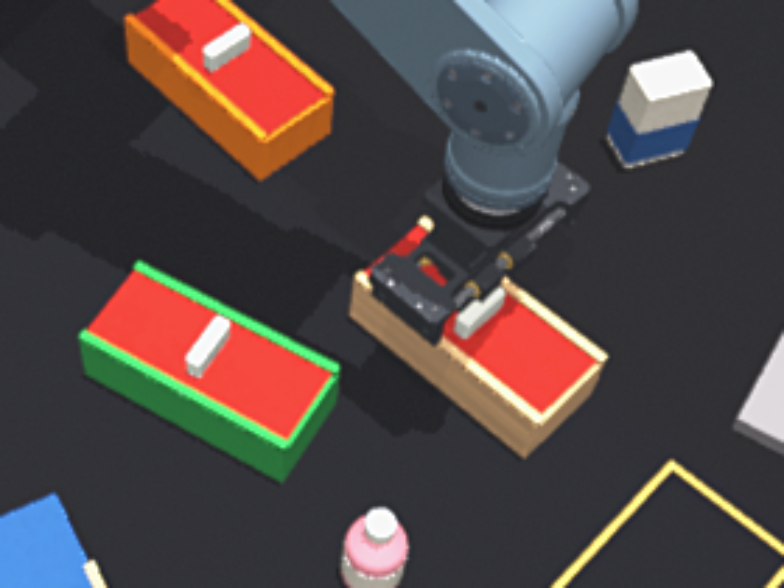

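The picture shows the red lid filling the straw box. The force log shows the ridge at about 8 N, then the snap, then the hard stop. Next I back off, lift and check.

```bash
python3 - <<'E'
from h import *
p=np.array(r.current_eef_pos())
r.move_linear(list(p-[.02,0,0]),v=.06)
print(r.current_force())
r.move_linear(list(p+[-.02,0,.13]),v=.12)
r.move_linear(list(p+[-.2,-.1,.15]),v=.15)
f=vision.grab_frame("top"); cv2.imwrite("pics/t3.png",cv2.resize(f["image"][30:260,30:510],None,fx=1.6,fy=1.6))
m,c=blob(white(f),(180,150,215,200)); print("bar",c,m.sum(),at(f,c,.08)); print(finder.search_frame("yogurt","top")[:1],r.current_time(),r.current_force())
m,_=blob(red(f),(178,115,222,250)); print(" lid",m.sum(),rectat(f,m,.056))
E
```

```text
[-0.08962688 -0.4874723  -0.02751914]
bar [183.46938776 174.03061224] 196 [0.56762112 0.25169936]
[{'extent': [0.5167, 0.3282, 0.037, 0.0498], 'p': 0.8}] 18.925 [-0.17316148 -0.69467907  0.97343083]
 lid 1989 ((586.363525390625, 217.68968200683594), (67.81150817871094, 192.21578979492188), 89.3644790649414)
```

View pics/t3.png

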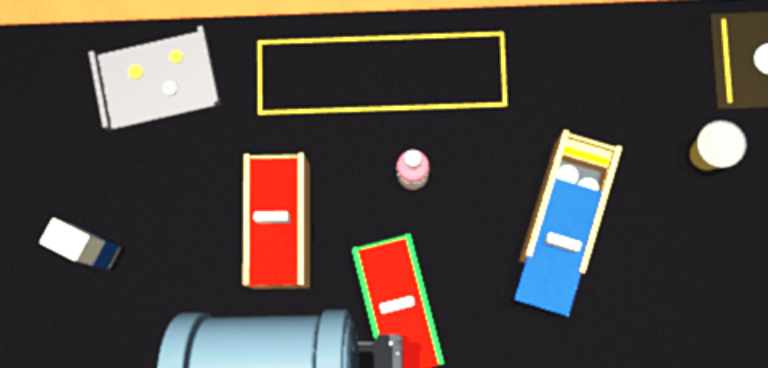

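The lid fills the straw box with the bar at mid-box (270,217 in the crop). The bottle and the open spoon box look unmoved, and the arm is clear of everything.

```bash
python3 -c "
from plant import r
r.close_job()"
```

```text
the job is handed in; nothing more can be done
```

The red straw-box lid is shut, and I've handed the job in at about 19 s of the 30 s allowed. I pushed the back of its grip bar with closed fingers.

- **Force:** The push showed about 8 N at the ridge, then a drop to zero as the lid snapped. It ended in a hard stop at about 19 N, with the wrist also reading about 15 N vertically.
- **Lid:** After I backed off, the top image put the lid centre about 85 mm further on, at x ≈ 0.586 m. The box middle is about 0.588 m, so it is shut to within camera accuracy.
- **Bystanders:** The blue spoon lid still looks partly open as before. The bottle was detected within about 1–2 px of where it started, which is detector noise, and it is still standing. I checked both only in the camera images, and did not measure the spoon lid.
- **Robot:** It was lifted clear, with only noise-level force readings (about 1 N).
- **Failed check:** My automatic search for the grip bar afterwards picked up the wooden side lip instead. I ignored that number and relied on the lid outline and the image.

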